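# Set up the filter photometer for the amber reading

## Task

Set up the photometer for the amber reading: lift the filter cartridge out of its pocket, turn it end for end and put it back fully home, so that its amber end is the one next to the collar. Also turn the click collar until its yellow pointer has clicked in at the red dot, let go, and leave the glassware, jar and plate alone.

Things in the scene. Friction and masses are not known exactly. Their poses are not given: they have to be found in the camera images.
- photometer: Fixed white bench instrument, 170 (its x) x 270 (its y) x 60 mm high, with orange trim and a dark display on its -x side. Origin at the centre of its underside, z up; it stands on the bench at a varying place and yaw. In its frame the collar axis is at x 0, y +60 mm and the cartridge pocket's centre at x 0, y -60 mm.
- pocket_floor (a point): Centre of the floor of the open-topped cartridge pocket in the photometer's flat top. The pocket is 24 mm (photometer x) by 74 mm (photometer y) and 22 mm deep: its floor is 38 mm above the bench. A cartridge fully home has its origin here (within 2 mm sideways).
- beam_spot (a point): Point over the pocket's end next to the collar (27 mm from the pocket's centre towards the collar), 26 mm above the pocket floor: where amber_end must be when the job is done.
- cartridge: Loose filter cartridge, 90 g: aluminium bar 20 (its x) x 70 (its y) x 26 mm high, lowest 5 mm only 16 x 66, with a grey grip tab amid its top, 16 x 16 mm, 26 to 68 mm above the origin. Origin: centre of its underside, z up. +y end blue, -y end amber. Starts home in the pocket, blue end next to the collar (its y = photometer y); fits either way round. Bar 4 mm, tab 46 mm proud.
- amber_end (a point): Centre of the top of the cartridge's amber end, 27 mm along cartridge -y from its origin, 26 mm above its underside.
- blue_end (a point): Centre of the top of the cartridge's blue end, 27 mm along cartridge +y from its origin, 26 mm above its underside.
- collar (a joint): Angle of the click collar (rad), growing anticlockwise seen from above. Click stops every 0.349 rad (20 deg): 0, 0.349, 0.698, 1.047, 1.396, 1.745; hard ends 0.12 beyond. Starts between -0.08 and 0.43, in a click or resting midway between two. About 0.1 N m turns it out of a click; let go within 0.1 rad of one, it springs in. At 0 the pointer points 50 deg from photometer +x towards photometer +y.
- collar_axis (a point): Point on the collar's upright axis, 83 mm above the bench, 23 mm above the photometer's top. The collar is a black knurled ring of 52 mm diameter, from 70 to 94 mm above the bench; the fixed dark barrel (40 mm diameter) goes on above it to 106 mm. Beside it the flat top of the photometer is at 60 mm. Gripping across the ring clear of the pointer turns it.
- pointer_end (a point): Point on the centre line of the collar's yellow pointer, 50 mm from the axis (9 mm beyond the pointer's tip), 12 mm above the photometer's top; it passes over the centres of the dots. The pointer is a bar 6 mm wide, 4 mm high, at the foot of the ring (70 to 74 mm above the bench), reaching to 41 mm from the axis.
- dot_red: Red flat painted dot, 9 mm diameter, on the grey scale disc round the collar, 50 mm from the axis, at one of the click stops 0.698, 1.047 or 1.396 (which one varies). Origin at its centre.
- dot_white: White dot like the red one, at another of these three stops.
- dot_black: Black dot like the red one, at the third of these stops.
- flask: Bystander: loose glass volumetric flask, 72 mm diameter, 175 mm high, origin at its underside's centre.
- jar: Bystander: loose amber jar, 52 mm diameter, 70 mm high, origin at its underside's centre.
- red_plate: Bystander: loose red plastic plate, 150 mm diameter, 16 mm high, origin at its underside's centre.
- beaker: Bystander: loose empty glass beaker, 64 mm diameter, 85 mm high, origin at its underside's centre.

How it is judged (in metres and radians):
At the end, for the whole second after the job is handed in: Cartridge upright (0.08 rad) and home in its pocket (underside within 3 mm of the floor), amber_end within 5 mm of beam_spot seen from above; collar at rest with pointer_end within 4 mm of the red dot's centre seen from above (horizontal distance between amber_end and beam_spot below 0.005 m and z of cartridge in the frame of pocket_floor below 0.003 m and angle between cartridge's own z axis and vertical below 0.08 rad and linear speed of cartridge below 0.02 m/s and horizontal distance between pointer_end and dot_red below 0.004 m and velocity of joint collar between -0.05 and 0.05 rad/s); the robot touches nothing.
It fails at once if the flask, jar, plate or beaker is pushed more than 30 mm or tipped over (distance of any of flask, jar, red_plate, beaker from where it was at the start of the episode above 0.03 m or angle between any of flask, jar, beaker's own z axis and vertical above 0.6 rad).
It also fails if it takes over 61 s, if anything falls off the work surface, if the arm or the gripper's body presses on something with over 40 N, if the wrist force passes 120 N, or if a joint passes its speed limit or range.

## Robot

A 6-joint arm with a two-finger parallel gripper is mounted at the origin on the work surface. World frame = base frame: x ahead of the robot, y to its left, z up, the work surface at z = 0. Lengths are in mm, angles in rad, forces in N, time in s.
With the tool pointing down it reaches from about 325 to 900 mm from the base axis. Payload 6.1 kg.
Tool frame: the origin (TCP) lies between the finger pads; the fingertips stand 14 mm ahead of it and the grasp point (between the pads) lies 5 mm behind it; z points along the fingers, y is the direction in which the jaws open and shut (so a half turn about z gives the same grasp; the last joint's range is limited). The gripper opens to 87 mm and grips with 3 to 60 N. Pads are 19 mm wide; open, the fingers measure 117 mm over their backs; the gripper's body (75 mm by 190 mm) begins 51 mm behind the grasp point.
Start: joints at [-1.26, 0.22, 1.526, -0, 1.395, -0.126], TCP at [264.393, -566.314, 236.538] pointing down, gripper open.
Joint ranges: [-2.98, 2.98], [-0.91, 2.08], [0.09, 2.57], [-1.24, 4.39], [0.2, 2.65], [-2.68, 2.68]. Speed limits (rad/s): [2.57, 2.57, 3.01, 3.14, 3.14, 3.14].

## Interface

Orientations are given as a unit quaternion [w, x, y, z].
In Python, from bench import get_obs, camera, camera_model, ticket gives the robot as it stands.
- The arm moves only by the tool jog_arm, never from a script. Its argument "increments" is a list of rows, each an object of numbers: "grip": the finger opening in mm, from 0 to 87; "x", "y", "z": the shift along the tool's x, y, z in mm; "twist": the turn about the tool's z in degrees. In form: [{"grip": .., "x": .., "y": .., "z": .., "twist": ..}, ...]. A call has 1 to 12 rows; each row shifts and turns the pose as measured when the row begins, along the tool's axes as they then stand; what a row does not reach is not made up. A row lasts 1/10 s, in which the tool goes at most 50 mm and 8.59 degrees, less where a joint would pass 70% of its speed; a pose out of reach is approached as far as the arm can. A call with a gripper value outside its range is refused whole. The fingers move at their own pace and stop on an object; "squeeze" is the grip in N (left out, the last holds). Time passes only in rows, so rows that do not move let the fingers close. It gives the time, the measured TCP pose, the force and the opening at its end, in the units of the state.
- get_obs(): the state, without advancing time (a new reading comes with each control period).
- camera(name): name is "side" or "top"; returns the picture (480x640x3 uint8, red, green, blue); there is no depth.
- camera_model(name): a dict with "K" (3x3 intrinsics, pixels), "T" (4x4, takes a point from camera to world coordinates). Camera axes: x right, y up, looking along -z (the intrinsics and any distortion apply to the point x, -y, -z); pixel columns grow to the right and rows downward; lengths in mm; the calibration is good to about 2 mm. A picture is of the moment at which its call begins. camera_model takes no time and is no camera call.
- ticket.hand_in(): hands the job in, once; it reports no verdict.
The state is a dict: "time": time; "joint_positions": joint angles; "joint_velocities": joint speeds; "joint_torque": joint torques, N m; "position": TCP position; "eef_rot": TCP orientation; "force": force on the tool from outside, world axes, zero at the start; "wrist_torque": the same for the moment, N m; "finger_gap": finger opening in mm.
Only numpy, scipy, OpenCV 4.12 (cv2) and the standard library are available. Lean on these libraries where they do the work, as an engineer would, in place of code of your own. Each camera call takes 0.05 s, during which the arm holds its last target. There are 200 camera calls.

## Working session

There is one attempt and no reset: what is moved stays moved. The work goes in short steps, Python scripts to look and compute and a tool call to move; the robot and the scene stay as the last step left them, time stands still between calls to the robot, and variables do not carry over. Pictures are saved under pics/ and viewed, about 8 in all and at most 12, crops included, and the job is handed in when it is done.

Besides the shell and the picture viewer there is one more tool, called after "Emit:" by a JSON object that holds its "fn" and its "kwargs", one argument or row to a line. jog_arm: Moves the arm, as the interface text tells. Its arguments: {"type":"object","properties":{"increments":{"type":"array","items":{"type":"object","properties":{"grip":{"type":"number"},"x":{"type":"number"},"y":{"type":"number"},"z":{"type":"number"},"twist":{"type":"number"}}}},"squeeze":{"type":"number"}},"required":["increments"]}

```bash
mkdir -p pics
cat > h.py <<'E'
import numpy as np, cv2
from bench import get_obs, camera, camera_model, ticket
def ray(cm,u,v):
    K=np.array(cm["K"]);T=np.array(cm["T"])
    p=np.linalg.inv(K)@[u,v,1.]
    return T[:3,3],T[:3,:3]@np.array([p[0],-p[1],-p[2]])
def onz(cm,u,v,z):
    o,d=ray(cm,u,v); return o+d*(z-o[2])/d[2]
def proj(cm,P):
    K=np.array(cm["K"]);T=np.array(cm["T"])
    q=T[:3,:3].T@(np.array(P)-T[:3,3]); p=K@[q[0],-q[1],-q[2]]; return p[:2]/p[2]
def snap(n,f):
    im=camera(n); cv2.imwrite("pics/"+f,im[:,:,::-1]); return im
E
python3 - <<'E'
from h import *
for n in("top","side"):
    snap(n,n+"0.png"); m=camera_model(n); print({k:(np.round(v,3).tolist() if k in"KT" else v) for k,v in m.items()})
print(get_obs())
E
```

```text
{'K': [[443.984, 0.0, 314.327], [0.0, 443.984, 236.698], [0.0, 0.0, 1.0]], 'T': [[0.028, 0.995, -0.098, 520.298], [-1.0, 0.026, -0.013, 18.685], [-0.01, 0.098, 0.995, 1047.874], [0.0, 0.0, 0.0, 1.0]]}
{'K': [[460.404, 0.0, 320.925], [0.0, 460.404, 237.837], [0.0, 0.0, 1.0]], 'T': [[-0.969, 0.187, -0.162, 482.228], [-0.247, -0.723, 0.645, 565.714], [0.004, 0.665, 0.747, 720.509], [0.0, 0.0, 0.0, 1.0]]}
{'time': 0.1, 'joint_positions': array([-1.26009512e+00,  2.21172656e-01,  1.52750064e+00,  3.59091745e-05,
        1.39471568e+00, -1.26100583e-01]), 'joint_velocities': array([-0.0010654 , -0.00111368, -0.00221296,  0.0014395 , -0.00014445,
       -0.00025128]), 'joint_torque': array([ 1.76225105e-03, -4.95942414e+01, -3.88521266e+01,  7.01963506e-02,
        5.13772108e-02, -6.18892500e-05]), 'position': array([ 264.24217529, -565.79517585,  235.52882475]), 'eef_rot': array([-8.95963644e-04,  9.76245465e-01,  2.16665607e-01, -6.51836768e-05]), 'force': array([0.39569896, 0.58889873, 0.20746093]), 'wrist_torque': array([ 0.02939537, -0.0003533 , -0.00626319]), 'finger_gap': 87.10741145858678}
```

View pics/top0.png

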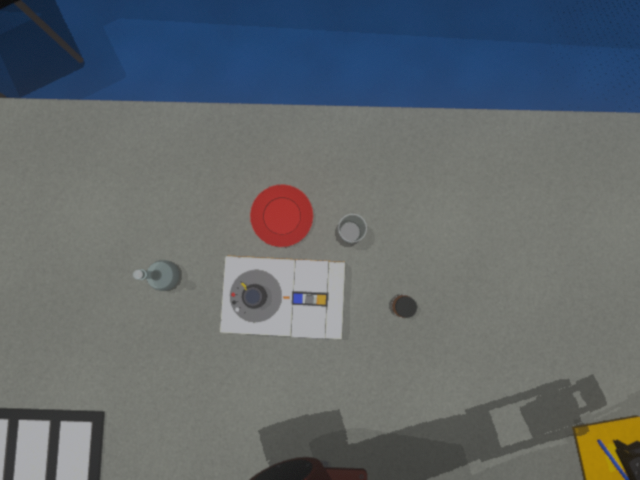

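View pics/side0.png

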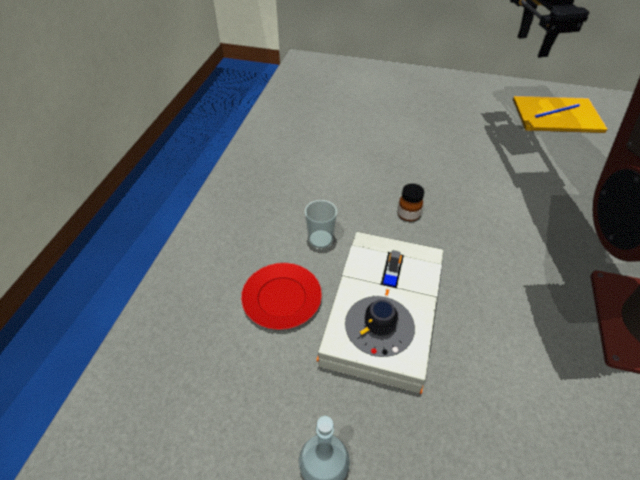

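Top view: the photometer is at about (283,298), its collar on the left (+y) at (253,296) and the cartridge at (310,298). The blue end is next to the collar. The yellow pointer is near (243,287), and red is the first dot, at about (233,295). The plate and beaker are above in the picture, the jar on the right and the flask on the left.

Run:
```python
from h import *
im=cv2.imread("pics/top0.png"); cm=camera_model("top")
hsv=cv2.cvtColor(im,cv2.COLOR_BGR2HSV); H,S,V=cv2.split(hsv)
w=((V>170)&(S<40)).astype(np.uint8); w[:240]=0;w[350:]=0;w[:,:210]=0;w[:,360:]=0
w=cv2.morphologyEx(w,cv2.MORPH_CLOSE,np.ones((5,5),np.uint8))
c=max(cv2.findContours(w,0,2)[0],key=cv2.contourArea)
r=cv2.minAreaRect(c); b=cv2.boxPoints(r); P=np.array([onz(cm,u,v,60)[:2] for u,v in b]); print("rect",r,"\n",P.round(1),"ctr",P.mean(0).round(1),"sides",np.linalg.norm(P-np.roll(P,1,0),axis=1).round(1))
e=[P[i]-P[i-1] for i in range(4)]
for k in e: print("edge ang",np.degrees(np.arctan2(k[1],k[0])).round(2))
def blob(name,m,z,box):
    y0,y1,x0,x1=box; q=np.zeros_like(m);q[y0:y1,x0:x1]=m[y0:y1,x0:x1]
    ys,xs=np.nonzero(q)
    if len(xs): print(name,len(xs),xs.mean().round(1),ys.mean().round(1),onz(cm,xs.mean(),ys.mean(),z).round(1))
cb=(270,330,285,335); kb=(270,325,225,270)
blob("blue",(H>105)&(H<130)&(S>150),64,cb)
blob("amber",(H>12)&(H<28)&(S>150),64,(270,330,300,335))
blob("red",((H<8)|(H>172))&(S>110),60,kb)
blob("ptr",(H>18)&(H<35)&(S>130),74,kb)
blob("barrel",(V<75),106,kb)
d=camera_model("side")
cv2.imwrite("pics/c0.png",np.hstack([cv2.resize(im[250:345,215:350],None,fx=4,fy=4,interpolation=2),cv2.resize(cv2.imread("pics/side0.png")[270:365,345:410],None,fx=4,fy=4,interpolation=2)]))
```

```text
rect ((282.56036376953125, 296.9741516113281), (119.029541015625, 74.92931365966797), 3.3664605617523193) 
 [[404.2 230.6]
 [568.5 228.7]
 [560.2 -36.5]
 [396.6 -30.3]] ctr [482.4  98.1] sides [261.  164.4 265.3 163.7]
edge ang 88.34
edge ang -0.66
edge ang -91.81
edge ang 177.84
blue 61 297.1 298.0 [480.5  65.5  64. ]
amber 69 321.1 299.0 [479.8  12.7  64. ]
red 9 232.7 294.1 [484.9 208.5  60. ]
ptr 12 243.8 285.0 [505.8 182.4  74. ]
barrel 189 255.8 296.0 [483.9 150.7 106. ]
```

View pics/c0.png

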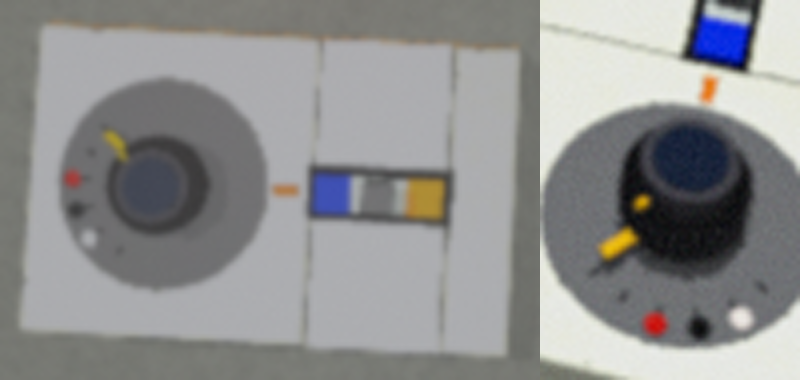

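Emit:
{"fn": "jog_arm", "kwargs": {
  "increments": [
    {"x":33,"y":-33,"grip":50},
    {"x":33,"y":-33},
    {"x":33,"y":-33},
    {"x":33,"y":-33},
    {"x":33,"y":-33},
    {"x":33,"y":-33},
    {"x":33,"y":-33},
    {"x":33,"y":-33},
    {"x":33,"y":-33},
    {"x":33,"y":-33},
    {"x":33,"y":-33},
    {"x":20,"y":-20}
  ],
  "squeeze": 10
}}

```text
invalid input
```

```bash
cat > go.py <<'E'
# usage: go.py X Y Z YAWdeg(tool x) -> deltas in current tool axes
import sys
from h import *
from scipy.spatial.transform import Rotation as R
s=get_obs(); q=s["eef_rot"]; M=R.from_quat([q[1],q[2],q[3],q[0]]).as_matrix()
yaw=np.degrees(np.arctan2(M[1,0],M[0,0])); t=np.array(list(map(float,sys.argv[1:5])))
print("pos",s["position"].round(1),"yaw",yaw.round(2),"tilt",np.degrees(np.arccos(-M[2,2])).round(2),"gap",s["finger_gap"].round(1),"F",s["force"].round(1),"T",s["wrist_torque"].round(2),"t",s["time"])
print("tool delta",(M.T@(t[:3]-s["position"])).round(1),"twist",(-(t[3]-yaw)).round(1),"q6",s["joint_positions"][5].round(2))
E
python3 go.py 480.5 38.6 180 -91.4
```

```text
Traceback (most recent call last):
  File "go.py", line 7, in <module>
    print("pos",s["position"].round(1),"yaw",yaw.round(2),"tilt",np.degrees(np.arccos(-M[2,2])).round(2),"gap",s["finger_gap"].round(1),"F",s["force"].round(1),"T",s["wrist_torque"].round(2),"t",s["time"])
                                                                                                               ^^^^^^^^^^^^^^^^^^^^^
AttributeError: 'float' object has no attribute 'round'
```

Emit:
{"fn": "jog_arm", "kwargs": {
  "increments": [
    {"grip":50,"x":33,"y":-33,"z":0,"twist":0},
    {"grip":50,"x":33,"y":-33,"z":0,"twist":0},
    {"grip":50,"x":33,"y":-33,"z":0,"twist":0},
    {"grip":50,"x":33,"y":-33,"z":0,"twist":0},
    {"grip":50,"x":33,"y":-33,"z":0,"twist":0},
    {"grip":50,"x":33,"y":-33,"z":0,"twist":0},
    {"grip":50,"x":33,"y":-33,"z":0,"twist":0},
    {"grip":50,"x":33,"y":-33,"z":0,"twist":0},
    {"grip":50,"x":33,"y":-33,"z":0,"twist":0},
    {"grip":50,"x":33,"y":-33,"z":0,"twist":0},
    {"grip":50,"x":33,"y":-33,"z":0,"twist":0},
    {"grip":50,"x":20,"y":-20,"z":0,"twist":0}
  ],
  "squeeze": 10
}}

```text
time: 1.3
position: [451.8, -39.6, 231.1]
eef_rot: [-0.004, 0.977, 0.212, -0.001]
force: [-0.0, -0.6, -0.5]
finger_gap: 49.9
```

```bash
sed -i 's/s\["finger_gap"\].round(1)/round(s["finger_gap"],1)/' go.py
python3 go.py 480.5 38.6 180 88.6
```

```text
pos [451.8 -39.6 231.1] yaw 24.46 tilt 0.52 gap 49.9 F [-0.  -0.6 -0.5] T [-0.04  0.02 -0.  ] t 1.3
tool delta [ 58.5 -58.8  51.6] twist -64.1 q6 0.88
```

Emit:
{"fn": "jog_arm", "kwargs": {
  "increments": [
    {"grip":50,"x":29,"y":-29,"z":15,"twist":0},
    {"grip":50,"x":29,"y":-29,"z":15,"twist":0},
    {"grip":50,"x":0,"y":0,"z":0,"twist":-8},
    {"grip":50,"x":0,"y":0,"z":0,"twist":-8},
    {"grip":50,"x":0,"y":0,"z":0,"twist":-8},
    {"grip":50,"x":0,"y":0,"z":0,"twist":-8},
    {"grip":50,"x":0,"y":0,"z":0,"twist":-8},
    {"grip":50,"x":0,"y":0,"z":0,"twist":-8},
    {"grip":50,"x":0,"y":0,"z":0,"twist":-8},
    {"grip":50,"x":0,"y":0,"z":0,"twist":-8},
    {"grip":50,"x":0,"y":0,"z":0,"twist":0}
  ]
}}

```text
time: 2.4
position: [478.2, 47.9, 195.8]
eef_rot: [-0.008, 0.698, 0.716, -0.001]
force: [0.9, 0.5, -0.2]
finger_gap: 50.1
```

```bash
python3 go.py 480.5 38.6 83 88.6
```

```text
pos [478.2  47.9 195.8] yaw 91.52 tilt 0.87 gap 50.1 F [ 0.9  0.5 -0.2] T [ 0.01 -0.13 -0.05] t 2.4
tool delta [-10.4   3.4 112.7] twist 2.9 q6 -0.1
```

Emit:
{"fn": "jog_arm", "kwargs": {
  "increments": [
    {"grip":50,"x":-10,"y":3,"z":0,"twist":3},
    {"grip":50,"x":0,"y":0,"z":35,"twist":0},
    {"grip":50,"x":0,"y":0,"z":35,"twist":0},
    {"grip":50,"x":0,"y":0,"z":0,"twist":0}
  ]
}}

```text
time: 2.8
position: [481.4, 38.3, 124.8]
eef_rot: [-0.007, 0.722, 0.691, -0.0]
force: [-1.8, 0.4, -0.6]
finger_gap: 50.1
```

```bash
python3 go.py 480.5 38.6 83 88.6
python3 - <<'E'
from h import *
a=snap("top","t1.png");b=snap("side","s1.png")
cv2.imwrite("pics/c1.png",np.hstack([cv2.resize(a[240:350,210:350,::-1],(560,440),interpolation=2),cv2.resize(b[200:310,355:415,::-1],(240,440),interpolation=2)]))
E
```

```text
pos [481.4  38.3 124.8] yaw 87.49 tilt 0.75 gap 50.1 F [-1.8  0.4 -0.6] T [-0.02 -0.03  0.02] t 2.8
tool delta [-0.1 -0.5 41.8] twist -1.1 q6 -0.05
```

View pics/c1.png

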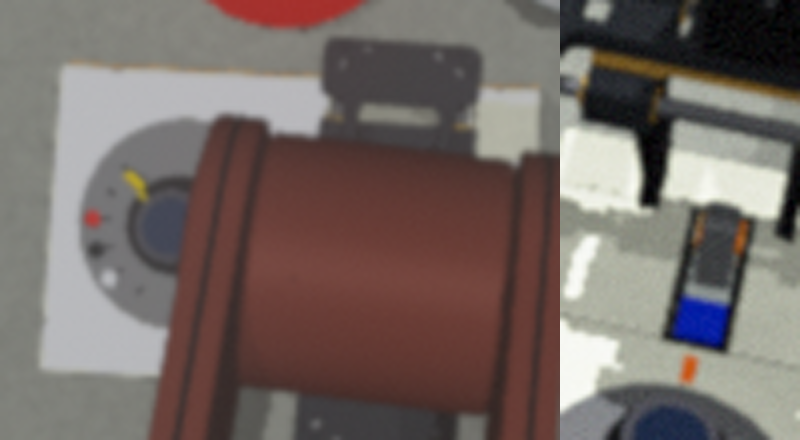

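Side view: the fingers straddle the tab in x, roughly centred, just above it. I'll go down and close lightly to centre in x.

Emit:
{"fn": "jog_arm", "kwargs": {
  "increments": [
    {"grip":50,"x":0,"y":0,"z":20,"twist":-1},
    {"grip":50,"x":0,"y":0,"z":20,"twist":0},
    {"grip":50,"x":0,"y":0,"z":2,"twist":0},
    {"grip":10,"x":0,"y":0,"z":0,"twist":0},
    {"grip":10,"x":0,"y":0,"z":0,"twist":0},
    {"grip":10,"x":0,"y":0,"z":0,"twist":0},
    {"grip":10,"x":0,"y":0,"z":0,"twist":0},
    {"grip":10,"x":0,"y":0,"z":0,"twist":0}
  ],
  "squeeze": 4
}}

```text
time: 3.7
position: [493.0, 38.1, 100.0]
eef_rot: [0.003, 0.717, 0.697, 0.008]
force: [-2.2, 0.1, 0.4]
finger_gap: 21.5
```

```bash
python3 go.py 480.5 38.6 83 -1.4
```

```text
pos [493.   38.1 100. ] yaw 88.32 tilt 0.95 gap 21.5 F [-2.2  0.1  0.4] T [-0.02  0.47  0.01] t 3.7
tool delta [ -0.  -12.8  16.8] twist 89.7 q6 -0.06
```

Emit:
{"fn": "jog_arm", "kwargs": {
  "increments": [
    {"grip":10,"x":0,"y":0,"z":0,"twist":0},
    {"grip":10,"x":0,"y":0,"z":0,"twist":0}
  ]
}}

```text
time: 3.9
position: [492.6, 38.1, 100.0]
eef_rot: [0.002, 0.717, 0.697, 0.008]
force: [-0.9, 0.3, 0.6]
finger_gap: 21.6
```

```bash
python3 go.py 480.5 38.6 83 -1.4
python3 - <<'E'
from h import *
b=snap("side","s2.png")
cv2.imwrite("pics/c2.png",cv2.resize(b[180:320,340:440,::-1],(500,600),interpolation=2))
E
```

```text
pos [492.6  38.1 100. ] yaw 88.32 tilt 0.91 gap 21.6 F [-0.9  0.3  0.6] T [-0.09  0.16 -0.02] t 3.9
tool delta [  0.  -12.3  16.9] twist 89.7 q6 -0.06
```

View pics/c2.png

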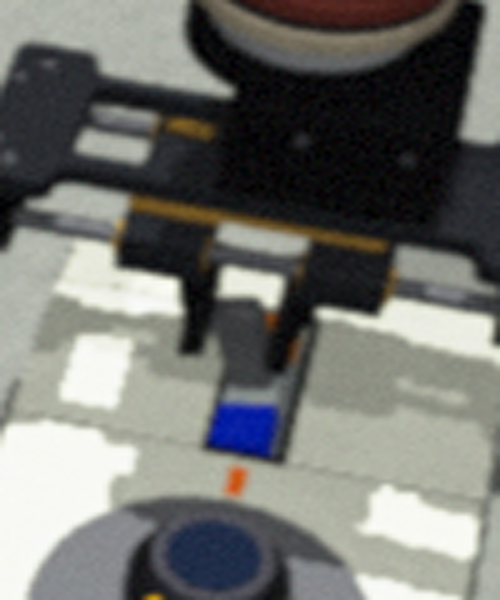

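Emit:
{"fn": "jog_arm", "kwargs": {
  "increments": [
    {"grip":50,"x":0,"y":0,"z":0,"twist":0},
    {"grip":50,"x":0,"y":0,"z":0,"twist":0},
    {"grip":50,"x":0,"y":0,"z":0,"twist":0},
    {"grip":50,"x":0,"y":0,"z":0,"twist":0}
  ]
}}

```text
time: 4.35
position: [493.8, 38.1, 100.3]
eef_rot: [0.003, 0.717, 0.697, 0.009]
force: [-0.0, -0.8, -0.1]
finger_gap: 45.0
```

```bash
python3 go.py 480.5 38.6 83 88.6;python3 - <<'E'
from h import *
a=get_obs();print(a["joint_positions"].round(3),a["joint_velocities"].round(3),a["joint_torque"].round(1))
b=snap("side","s3.png")
cv2.imwrite("pics/c3.png",cv2.resize(b[180:320,340:440,::-1],(500,600),interpolation=2))
cm=camera_model("side");H,S,V=cv2.split(cv2.cvtColor(b,cv2.COLOR_RGB2HSV))
for f in("side0.png","s3.png"):
  H,S,V=cv2.split(cv2.cvtColor(cv2.imread("pics/"+f),cv2.COLOR_BGR2HSV))
  m=(H>112)&(H<128)&(S>200)&(V>120);m[:240]=0;m[300:]=0;m[:,:370]=0;m[:,415:]=0
  ys,xs=np.nonzero(m);print(len(xs),onz(cm,xs.mean(),ys.mean(),64).round(1))
E
```

```text
pos [493.8  38.1 100.3] yaw 88.31 tilt 1.05 gap 45.0 F [-0.  -0.8 -0.1] T [-0.01 -0.08  0.02] t 4.35
tool delta [  0.  -13.6  17.1] twist -0.3 q6 -0.06
[-0.088  0.043  1.995  0.01   1.088 -0.063] [-0.     0.001 -0.001 -0.    -0.001  0.   ] [  0.  -36.2 -34.1   0.1  -0.    0. ]
111 [481.7  64.3  64. ]
111 [484.4  63.7  64. ]
```

View pics/c3.png

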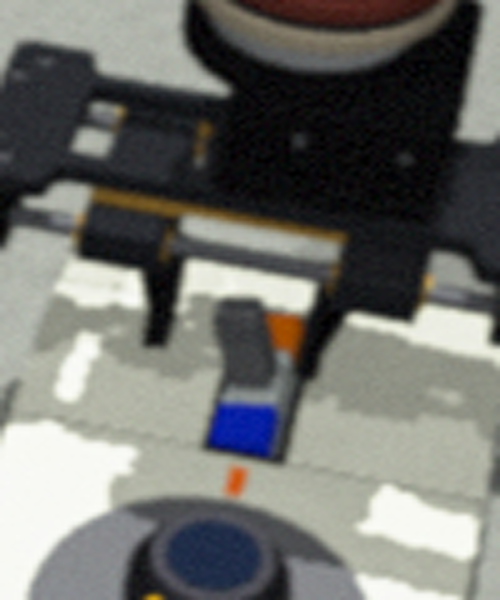

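Emit:
{"fn": "jog_arm", "kwargs": {
  "increments": [
    {"grip":60,"x":0,"y":-6,"z":0,"twist":0}
  ]
}}

```text
time: 4.5
position: [488.2, 38.1, 100.4]
eef_rot: [0.004, 0.717, 0.697, 0.009]
force: [-0.3, 0.3, -1.2]
finger_gap: 51.7
```

Emit:
{"fn": "jog_arm", "kwargs": {
  "increments": [
    {"grip":60,"x":0,"y":0,"z":0,"twist":0}
  ]
}}

```text
time: 4.6
position: [487.3, 38.2, 100.1]
eef_rot: [0.003, 0.717, 0.697, 0.008]
force: [-0.5, -0.4, -0.4]
finger_gap: 57.1
```

Emit:
{"fn": "jog_arm", "kwargs": {
  "increments": [
    {"grip":60,"x":0,"y":0,"z":8,"twist":0}
  ]
}}

```text
time: 4.7
position: [488.4, 38.2, 93.0]
eef_rot: [0.004, 0.717, 0.697, 0.009]
force: [0.7, -0.1, 0.2]
finger_gap: 59.2
```

Emit:
{"fn": "jog_arm", "kwargs": {
  "increments": [
    {"grip":60,"x":0,"y":0,"z":0,"twist":0}
  ]
}}

```text
time: 4.8
position: [487.3, 38.3, 91.7]
eef_rot: [0.003, 0.717, 0.697, 0.009]
force: [-0.8, 0.6, 0.5]
finger_gap: 59.7
```

Emit:
{"fn": "jog_arm", "kwargs": {
  "increments": [
    {"grip":50,"x":0,"y":-5,"z":0,"twist":0},
    {"grip":40,"x":0,"y":0,"z":0,"twist":0},
    {"grip":30,"x":0,"y":0,"z":0,"twist":0}
  ]
}}

```text
time: 5.1
position: [481.6, 38.5, 91.1]
eef_rot: [0.003, 0.717, 0.697, 0.008]
force: [0.4, 0.2, 0.4]
finger_gap: 43.4
```

Emit:
{"fn": "jog_arm", "kwargs": {
  "increments": [
    {"grip":26,"x":0,"y":0,"z":0,"twist":0}
  ]
}}

```text
time: 5.2
position: [481.6, 38.5, 91.1]
eef_rot: [0.003, 0.717, 0.697, 0.008]
force: [-0.1, -0.0, -0.2]
finger_gap: 35.8
```

Emit:
{"fn": "jog_arm", "kwargs": {
  "increments": [
    {"grip":22,"x":0,"y":0,"z":0,"twist":0}
  ]
}}

```text
time: 5.3
position: [481.8, 38.5, 91.3]
eef_rot: [0.003, 0.717, 0.697, 0.009]
force: [-0.3, -1.1, 0.0]
finger_gap: 28.4
```

Emit:
{"fn": "jog_arm", "kwargs": {
  "increments": [
    {"grip":20,"x":0,"y":0,"z":0,"twist":0},
    {"grip":18,"x":0,"y":0,"z":0,"twist":0}
  ]
}}

```text
time: 5.5
position: [482.1, 38.5, 91.5]
eef_rot: [0.004, 0.717, 0.697, 0.009]
force: [-0.5, -0.6, -0.8]
finger_gap: 19.7
```

Emit:
{"fn": "jog_arm", "kwargs": {
  "increments": [
    {"grip":15,"x":0,"y":0,"z":0,"twist":0}
  ]
}}

```text
time: 5.6
position: [482.1, 38.4, 91.5]
eef_rot: [0.003, 0.717, 0.697, 0.009]
force: [0.4, 0.3, -0.2]
finger_gap: 17.0
```

Emit:
{"fn": "jog_arm", "kwargs": {
  "increments": [
    {"grip":14,"x":0,"y":0,"z":0,"twist":0}
  ]
}}

```text
time: 5.7
position: [482.0, 38.5, 91.5]
eef_rot: [0.003, 0.717, 0.697, 0.009]
force: [-0.0, -0.6, -0.6]
finger_gap: 15.9
```

```bash
python3 go.py 480.5 38.6 83 88.6
```

```text
pos [482.   38.5  91.5] yaw 88.31 tilt 1.05 gap 15.9 F [-0.  -0.6 -0.6] T [-0.01  0.08  0.05] t 5.7
tool delta [ 0.  -1.6  8.5] twist -0.3 q6 -0.06
```

Emit:
{"fn": "jog_arm", "kwargs": {
  "increments": [
    {"grip":50,"x":0,"y":0,"z":0,"twist":0},
    {"grip":50,"x":0,"y":0,"z":0,"twist":0},
    {"grip":50,"x":0,"y":0,"z":0,"twist":0},
    {"grip":50,"x":0,"y":0,"z":0,"twist":0},
    {"grip":50,"x":0,"y":0,"z":0,"twist":8},
    {"grip":50,"x":0,"y":0,"z":0,"twist":8},
    {"grip":50,"x":0,"y":0,"z":0,"twist":8},
    {"grip":50,"x":0,"y":0,"z":0,"twist":8},
    {"grip":50,"x":0,"y":0,"z":0,"twist":8},
    {"grip":50,"x":0,"y":0,"z":0,"twist":8},
    {"grip":50,"x":0,"y":0,"z":0,"twist":8},
    {"grip":50,"x":0,"y":0,"z":0,"twist":8}
  ]
}}

```text
time: 6.9
position: [482.2, 38.5, 91.5]
eef_rot: [-0.002, 0.982, 0.189, 0.009]
force: [-0.5, -0.7, 0.2]
finger_gap: 50.1
```

Emit:
{"fn": "jog_arm", "kwargs": {
  "increments": [
    {"grip":50,"x":0,"y":0,"z":0,"twist":8},
    {"grip":50,"x":0,"y":0,"z":0,"twist":8},
    {"grip":50,"x":0,"y":0,"z":0,"twist":0}
  ]
}}

```text
time: 7.2
position: [482.3, 38.5, 91.6]
eef_rot: [-0.003, 0.999, 0.044, 0.009]
force: [-0.2, 0.2, -0.3]
finger_gap: 50.1
```

```bash
python3 go.py 482 38.5 85 -1.4
```

```text
pos [482.3  38.5  91.6] yaw 5.05 tilt 1.09 gap 50.1 F [-0.2  0.2 -0.3] T [0.03 0.06 0.03] t 7.2
tool delta [-0.4 -0.   6.6] twist 6.5 q6 1.39
```

Emit:
{"fn": "jog_arm", "kwargs": {
  "increments": [
    {"grip":50,"x":0,"y":0,"z":6,"twist":6.5},
    {"grip":40,"x":0,"y":0,"z":0,"twist":0},
    {"grip":30,"x":0,"y":0,"z":0,"twist":0},
    {"grip":20,"x":0,"y":0,"z":0,"twist":0},
    {"grip":12,"x":0,"y":0,"z":0,"twist":0},
    {"grip":12,"x":0,"y":0,"z":0,"twist":0},
    {"grip":12,"x":0,"y":0,"z":0,"twist":0}
  ],
  "squeeze": 10
}}

```text
time: 7.9
position: [482.9, 37.6, 86.3]
eef_rot: [-0.003, 1.0, -0.003, 0.009]
force: [0.2, -4.1, 0.2]
finger_gap: 16.0
```

```bash
python3 go.py 482 38.5 145 -1.4
```

```text
pos [482.9  37.6  86.3] yaw -0.39 tilt 1.1 gap 16.0 F [ 0.2 -4.1  0.2] T [-0.79  0.17 -0.03] t 7.9
tool delta [  0.2  -1.2 -58.7] twist 1.0 q6 1.48
```

Emit:
{"fn": "jog_arm", "kwargs": {
  "increments": [
    {"grip":12,"x":0,"y":0,"z":0,"twist":0},
    {"grip":12,"x":0,"y":0,"z":0,"twist":0},
    {"grip":12,"x":0,"y":0,"z":0,"twist":0}
  ],
  "squeeze": 30
}}

```text
time: 8.2
position: [482.9, 37.5, 86.3]
eef_rot: [-0.003, 1.0, -0.003, 0.009]
force: [-0.4, -0.6, -0.9]
finger_gap: 15.9
```

Emit:
{"fn": "jog_arm", "kwargs": {
  "increments": [
    {"grip":12,"x":0,"y":0,"z":-10,"twist":0},
    {"grip":12,"x":0,"y":0,"z":-15,"twist":0},
    {"grip":12,"x":0,"y":0,"z":-15,"twist":0},
    {"grip":12,"x":0,"y":0,"z":-20,"twist":0},
    {"grip":12,"x":0,"y":0,"z":0,"twist":0}
  ]
}}

```text
time: 8.7
position: [480.8, 38.4, 149.4]
eef_rot: [-0.004, 1.0, -0.003, 0.008]
force: [0.6, -0.6, -0.7]
finger_gap: 15.7
```

```bash
python3 go.py 482 38.5 145 178.6
python3 - <<'E'
from h import *
b=snap("side","s4.png")
cv2.imwrite("pics/c4.png",cv2.resize(b[150:320,310:450,::-1],(490,595),interpolation=2))
E
```

```text
pos [480.8  38.4 149.4] yaw -0.33 tilt 1.04 gap 15.7 F [ 0.6 -0.6 -0.7] T [0.   0.04 0.02] t 8.7
tool delta [ 1.1 -0.1  4.5] twist -178.9 q6 1.48
```

View pics/c4.png

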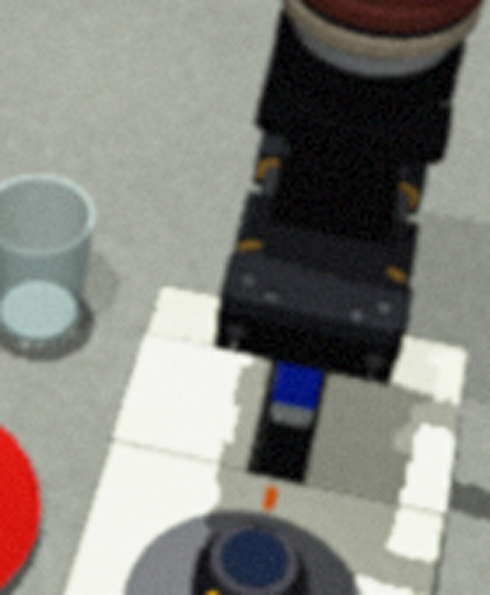

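The cartridge is out of the pocket and upright, with the blue end facing the collar. Now the half turn.

Emit:
{"fn": "jog_arm", "kwargs": {
  "increments": [
    {"grip":12,"x":0,"y":0,"z":0,"twist":-8.5},
    {"grip":12,"x":0,"y":0,"z":0,"twist":-8.5},
    {"grip":12,"x":0,"y":0,"z":0,"twist":-8.5},
    {"grip":12,"x":0,"y":0,"z":0,"twist":-8.5},
    {"grip":12,"x":0,"y":0,"z":0,"twist":-8.5},
    {"grip":12,"x":0,"y":0,"z":0,"twist":-8.5},
    {"grip":12,"x":0,"y":0,"z":0,"twist":-8.5},
    {"grip":12,"x":0,"y":0,"z":0,"twist":-8.5},
    {"grip":12,"x":0,"y":0,"z":0,"twist":-8.5},
    {"grip":12,"x":0,"y":0,"z":0,"twist":-8.5},
    {"grip":12,"x":0,"y":0,"z":0,"twist":-8.5}
  ]
}}

```text
time: 9.85
position: [471.2, 41.2, 135.0]
eef_rot: [-0.006, 0.679, 0.734, 0.003]
force: [0.7, 0.5, -1.6]
finger_gap: 15.6
```

Emit:
{"fn": "jog_arm", "kwargs": {
  "increments": [
    {"grip":12,"x":0,"y":0,"z":0,"twist":-8.5},
    {"grip":12,"x":0,"y":0,"z":0,"twist":-8.5},
    {"grip":12,"x":0,"y":0,"z":0,"twist":-8.5},
    {"grip":12,"x":0,"y":0,"z":0,"twist":-8.5},
    {"grip":12,"x":0,"y":0,"z":0,"twist":-8.5},
    {"grip":12,"x":0,"y":0,"z":0,"twist":-8.5},
    {"grip":12,"x":0,"y":0,"z":0,"twist":-8.5},
    {"grip":12,"x":0,"y":0,"z":0,"twist":-8.5},
    {"grip":12,"x":0,"y":0,"z":0,"twist":0}
  ]
}}

```text
time: 10.75
position: [463.2, 43.4, 123.3]
eef_rot: [-0.012, 0.145, 0.989, 0.007]
force: [0.2, -0.5, -0.9]
finger_gap: 15.6
```

```bash
python3 go.py 482 38.5 120 178.6
```

```text
pos [463.2  43.4 123.3] yaw 163.33 tilt 1.58 gap 15.6 F [ 0.2 -0.5 -0.9] T [ 0.09 -0.17  0.02] t 10.75
tool delta [-19.5   0.6   2.8] twist -15.3 q6 -1.37
```

Emit:
{"fn": "jog_arm", "kwargs": {
  "increments": [
    {"grip":12,"x":0,"y":0,"z":-5,"twist":-7.5},
    {"grip":12,"x":0,"y":0,"z":-2,"twist":-7.5},
    {"grip":12,"x":-9,"y":0,"z":-1,"twist":0},
    {"grip":12,"x":-8,"y":0,"z":-1,"twist":0}
  ]
}}

```text
time: 11.15
position: [478.3, 43.4, 128.7]
eef_rot: [-0.014, 0.019, 1.0, 0.009]
force: [0.7, -0.4, -1.5]
finger_gap: 16.1
```

```bash
python3 go.py 482 38.5 120 178.6
python3 - <<'E'
from h import *
b=snap("side","s5.png");a=snap("top","t5.png")
cv2.imwrite("pics/c5.png",np.hstack([cv2.resize(b[190:310,345:445,::-1],(500,600),interpolation=2),cv2.resize(a[240:360,280:340,::-1],(300,600),interpolation=2)]))
E
```

```text
pos [478.3  43.4 128.7] yaw 177.8 tilt 1.89 gap 16.1 F [ 0.7 -0.4 -1.5] T [ 0.03 -0.14 -0.04] t 11.15
tool delta [-4.1 -4.9  8.5] twist -0.8 q6 -1.62
```

View pics/c5.png

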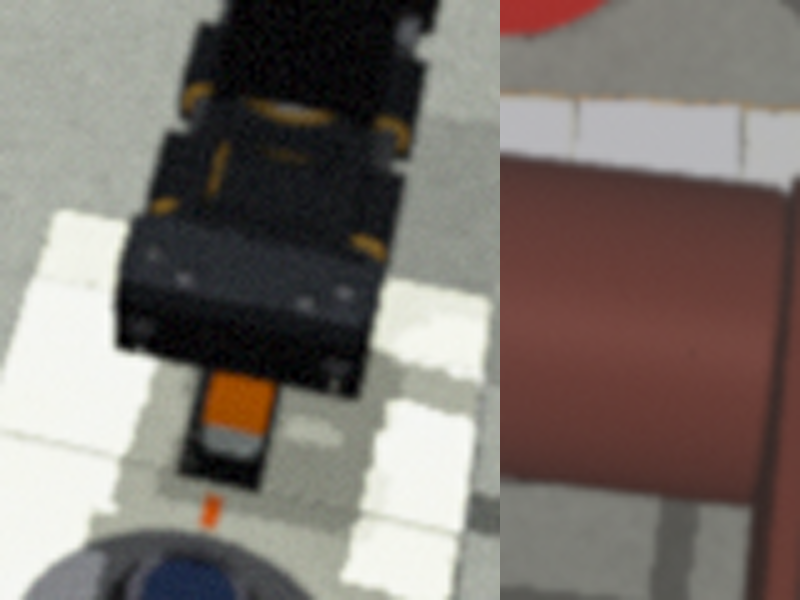

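Amber now faces the collar, over the pocket. I'll centre it and go down gently.

Emit:
{"fn": "jog_arm", "kwargs": {
  "increments": [
    {"grip":12,"x":-3,"y":-6,"z":3,"twist":-0.8},
    {"grip":12,"x":0,"y":0,"z":5,"twist":0},
    {"grip":12,"x":0,"y":0,"z":3,"twist":0}
  ]
}}

```text
time: 11.55
position: [481.9, 36.8, 116.6]
eef_rot: [-0.014, 0.013, 1.0, 0.009]
force: [-0.3, -0.1, -1.5]
finger_gap: 16.0
```

```bash
python3 go.py 480.5 38 105 178.6
```

```text
pos [481.9  36.8 116.6] yaw 178.49 tilt 1.88 gap 16.0 F [-0.3 -0.1 -1.5] T [ 0.04 -0.15  0.02] t 11.55
tool delta [ 1.1  1.  11.7] twist -0.1 q6 -1.65
```

Emit:
{"fn": "jog_arm", "kwargs": {
  "increments": [
    {"grip":12,"x":1,"y":1,"z":4,"twist":0},
    {"grip":12,"x":0,"y":0,"z":4,"twist":0},
    {"grip":12,"x":0,"y":0,"z":3,"twist":0}
  ]
}}

```text
time: 11.85
position: [479.7, 38.1, 104.0]
eef_rot: [-0.014, 0.014, 1.0, 0.009]
force: [-0.0, -0.3, -1.2]
finger_gap: 15.6
```

```bash
python3 go.py 480.5 38 95 178.6
```

```text
pos [479.7  38.1 104. ] yaw 178.41 tilt 1.96 gap 15.6 F [-0.  -0.3 -1.2] T [ 0.08 -0.16 -0.08] t 11.85
tool delta [-1.1 -0.2  9. ] twist -0.2 q6 -1.65
```

Emit:
{"fn": "jog_arm", "kwargs": {
  "increments": [
    {"grip":12,"x":-1,"y":0,"z":3,"twist":0},
    {"grip":12,"x":0,"y":0,"z":3,"twist":0},
    {"grip":12,"x":0,"y":0,"z":2,"twist":0}
  ]
}}

```text
time: 12.15
position: [482.2, 37.0, 100.8]
eef_rot: [-0.014, 0.013, 1.0, 0.008]
force: [-7.8, 0.6, 15.4]
finger_gap: 16.1
```

```bash
python3 go.py 480.5 38 86 178.6
```

```text
pos [482.2  37.  100.8] yaw 178.49 tilt 1.79 gap 16.1 F [-7.8  0.6 15.4] T [0.77 1.29 0.28] t 12.15
tool delta [ 1.4  0.7 14.8] twist -0.1 q6 -1.65
```

Emit:
{"fn": "jog_arm", "kwargs": {
  "increments": [
    {"grip":12,"x":1,"y":0,"z":-4,"twist":0},
    {"grip":12,"x":1.5,"y":0,"z":-1,"twist":0}
  ]
}}

```text
time: 12.35
position: [480.7, 37.1, 107.0]
eef_rot: [-0.013, 0.013, 1.0, 0.008]
force: [-0.3, -0.1, -1.8]
finger_gap: 16.1
```

```bash
python3 go.py 480 38 86 178.6
python3 - <<'E'
from h import *
b=snap("side","s6.png")
cv2.imwrite("pics/c6.png",cv2.resize(b[240:300,360:420,::-1],(600,600),interpolation=2))
E
```

```text
pos [480.7  37.1 107. ] yaw 178.49 tilt 1.69 gap 16.1 F [-0.3 -0.1 -1.8] T [ 0.06 -0.16 -0.  ] t 12.35
tool delta [ 0.2  0.6 21. ] twist -0.1 q6 -1.65
```

View pics/c6.png

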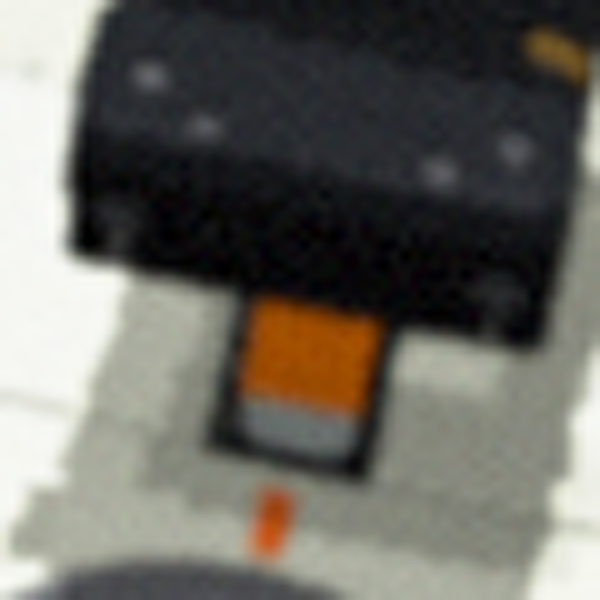

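Emit:
{"fn": "jog_arm", "kwargs": {
  "increments": [
    {"grip":12,"x":0,"y":0.5,"z":4,"twist":0},
    {"grip":12,"x":0,"y":0,"z":4,"twist":0},
    {"grip":12,"x":0,"y":0,"z":2,"twist":0}
  ]
}}

```text
time: 12.7
position: [482.1, 36.5, 100.2]
eef_rot: [-0.011, 0.013, 1.0, 0.006]
force: [-8.9, -0.7, 19.5]
finger_gap: 16.4
```

```bash
python3 go.py 480 38 86 178.6
```

```text
pos [482.1  36.5 100.2] yaw 178.54 tilt 1.46 gap 16.4 F [-8.9 -0.7 19.5] T [0.68 1.64 0.3 ] t 12.7
tool delta [ 1.8  1.3 14.2] twist -0.1 q6 -1.65
```

Emit:
{"fn": "jog_arm", "kwargs": {
  "increments": [
    {"grip":12,"x":1,"y":0,"z":-4,"twist":0},
    {"grip":12,"x":1,"y":-1,"z":0,"twist":0},
    {"grip":12,"x":0,"y":0,"z":0,"twist":0}
  ]
}}

```text
time: 13.0
position: [479.9, 35.5, 103.6]
eef_rot: [-0.011, 0.013, 1.0, 0.007]
force: [-0.1, 0.5, -2.2]
finger_gap: 15.6
```

```bash
python3 go.py 480.5 35.5 100 178.6
```

```text
pos [479.9  35.5 103.6] yaw 178.54 tilt 1.48 gap 15.6 F [-0.1  0.5 -2.2] T [ 0.11 -0.14  0.01] t 13.0
tool delta [-0.7 -0.   3.6] twist -0.1 q6 -1.65
```

Emit:
{"fn": "jog_arm", "kwargs": {
  "increments": [
    {"grip":12,"x":0,"y":0,"z":2,"twist":0},
    {"grip":12,"x":0,"y":0,"z":2,"twist":0}
  ]
}}

```text
time: 13.2
position: [479.7, 35.6, 98.6]
eef_rot: [-0.011, 0.013, 1.0, 0.007]
force: [1.2, 0.1, -1.5]
finger_gap: 15.8
```

```bash
python3 go.py 480.5 35.5 90 178.6
```

```text
pos [479.7  35.6  98.6] yaw 178.53 tilt 1.48 gap 15.8 F [ 1.2  0.1 -1.5] T [ 0.1  -0.45 -0.08] t 13.2
tool delta [-1.  -0.2  8.5] twist -0.1 q6 -1.65
```

Emit:
{"fn": "jog_arm", "kwargs": {
  "increments": [
    {"grip":12,"x":-0.5,"y":0,"z":3,"twist":0},
    {"grip":12,"x":0,"y":0,"z":3,"twist":0}
  ]
}}

```text
time: 13.4
position: [479.8, 35.7, 91.4]
eef_rot: [-0.012, 0.013, 1.0, 0.007]
force: [0.9, -0.1, -2.0]
finger_gap: 15.7
```

```bash
python3 go.py 480.5 35.5 86.3 178.6
```

```text
pos [479.8  35.7  91.4] yaw 178.53 tilt 1.52 gap 15.7 F [ 0.9 -0.1 -2. ] T [ 0.11 -0.32  0.  ] t 13.4
tool delta [-0.8 -0.2  5.1] twist -0.1 q6 -1.65
```

Emit:
{"fn": "jog_arm", "kwargs": {
  "increments": [
    {"grip":12,"x":0,"y":0,"z":2,"twist":0},
    {"grip":12,"x":0,"y":0,"z":1.5,"twist":0},
    {"grip":12,"x":0,"y":0,"z":1,"twist":0}
  ]
}}

```text
time: 13.7
position: [479.9, 36.0, 86.3]
eef_rot: [-0.011, 0.013, 1.0, 0.007]
force: [-0.5, 2.2, 8.0]
finger_gap: 15.7
```

```bash
python3 go.py 480.5 35.5 86.3 178.6
```

```text
pos [479.9  36.   86.3] yaw 178.52 tilt 1.53 gap 15.7 F [-0.5  2.2  8. ] T [ 0.35  0.05 -0.  ] t 13.7
tool delta [-0.6 -0.5  0. ] twist -0.1 q6 -1.65
```

Home height reproduced exactly (86.3). Releasing and lifting off.

Emit:
{"fn": "jog_arm", "kwargs": {
  "increments": [
    {"grip":40,"x":0,"y":0,"z":0,"twist":0},
    {"grip":40,"x":0,"y":0,"z":0,"twist":0},
    {"grip":40,"x":0,"y":0,"z":0,"twist":0},
    {"grip":40,"x":0,"y":0,"z":-20,"twist":0},
    {"grip":60,"x":0,"y":0,"z":-30,"twist":0},
    {"grip":75,"x":0,"y":0,"z":-40,"twist":0},
    {"grip":75,"x":0,"y":40,"z":0,"twist":0},
    {"grip":75,"x":0,"y":40,"z":0,"twist":0},
    {"grip":75,"x":0,"y":38,"z":0,"twist":0},
    {"grip":75,"x":0,"y":0,"z":0,"twist":8.5},
    {"grip":75,"x":0,"y":0,"z":0,"twist":8.5},
    {"grip":75,"x":0,"y":0,"z":0,"twist":8.5}
  ]
}}

```text
time: 14.9
position: [484.5, 156.8, 182.2]
eef_rot: [-0.013, 0.24, 0.971, 0.004]
force: [0.7, 0.1, -0.1]
finger_gap: 75.0
```

Emit:
{"fn": "jog_arm", "kwargs": {
  "increments": [
    {"grip":75,"x":0,"y":0,"z":0,"twist":8.5},
    {"grip":75,"x":0,"y":0,"z":0,"twist":8.5},
    {"grip":75,"x":0,"y":0,"z":0,"twist":8.5},
    {"grip":75,"x":0,"y":0,"z":0,"twist":8.5},
    {"grip":75,"x":0,"y":0,"z":0,"twist":8.5},
    {"grip":75,"x":0,"y":0,"z":0,"twist":8.5},
    {"grip":75,"x":0,"y":0,"z":0,"twist":8.5},
    {"grip":75,"x":0,"y":0,"z":0,"twist":8.5},
    {"grip":75,"x":0,"y":0,"z":0,"twist":8.5},
    {"grip":75,"x":0,"y":0,"z":0,"twist":8.5},
    {"grip":75,"x":0,"y":0,"z":0,"twist":8.5},
    {"grip":75,"x":0,"y":0,"z":0,"twist":0}
  ]
}}

```text
time: 16.1
position: [482.4, 156.4, 181.4]
eef_rot: [-0.012, 0.877, 0.481, -0.009]
force: [-0.0, 0.2, 0.3]
finger_gap: 75.2
```

```bash
python3 go.py 483 156.5 140 40
```

```text
pos [482.4 156.4 181.4] yaw 57.53 tilt 1.7 gap 75.2 F [-0.   0.2  0.3] T [-0.02 -0.07  0.  ] t 16.1
tool delta [ 0.5  1.6 41.3] twist 17.5 q6 0.71
```

Emit:
{"fn": "jog_arm", "kwargs": {
  "increments": [
    {"grip":80,"x":0,"y":1,"z":0,"twist":8.5},
    {"grip":80,"x":0,"y":0,"z":30,"twist":8.5},
    {"grip":80,"x":0,"y":0,"z":25,"twist":0},
    {"grip":80,"x":0,"y":0,"z":0,"twist":0}
  ]
}}

```text
time: 16.5
position: [482.8, 156.6, 126.4]
eef_rot: [-0.01, 0.937, 0.348, -0.009]
force: [-0.8, -0.6, -0.6]
finger_gap: 79.9
```

```bash
python3 go.py 483 156.5 84 40
python3 - <<'E'
from h import *
b=snap("side","s7.png");a=snap("top","t7.png")
cv2.imwrite("pics/c7.png",np.hstack([cv2.resize(b[225:365,325:445,::-1],(510,595),interpolation=2),cv2.resize(a[250:350,215:265,::-1],(290,595),interpolation=2)]))
E
```

```text
pos [482.8 156.6 126.4] yaw 40.8 tilt 1.55 gap 79.9 F [-0.8 -0.6 -0.6] T [-0.    0.02 -0.02] t 16.5
tool delta [ 0.6  1.3 42.4] twist 0.8 q6 1.0
```

View pics/c7.png

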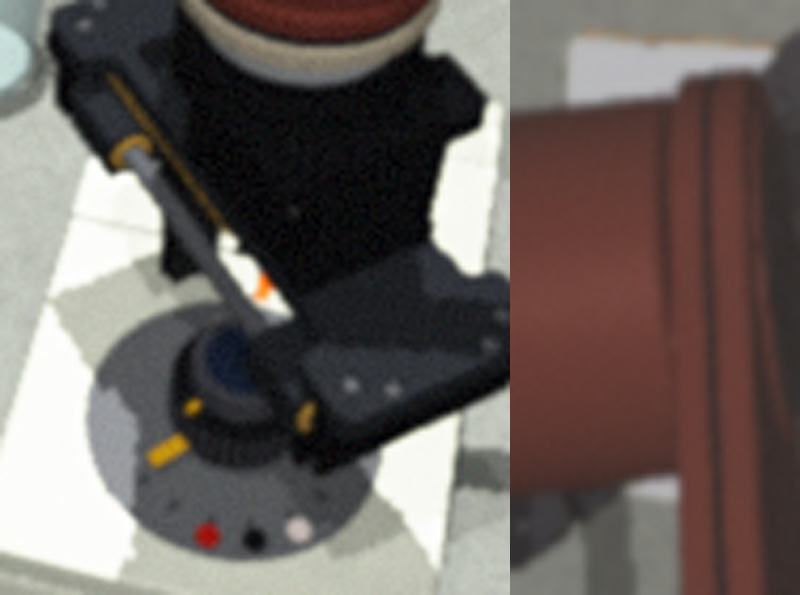

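The fingers straddle the ring, clear of the pointer. Going down and closing.

Emit:
{"fn": "jog_arm", "kwargs": {
  "increments": [
    {"grip":80,"x":0,"y":1,"z":15,"twist":0},
    {"grip":80,"x":0,"y":0,"z":15,"twist":0},
    {"grip":80,"x":0,"y":0,"z":8,"twist":0}
  ]
}}

```text
time: 16.9
position: [488.9, 157.1, 94.4]
eef_rot: [-0.009, 0.937, 0.35, -0.002]
force: [-0.7, -0.0, -0.5]
finger_gap: 80.0
```

Emit:
{"fn": "jog_arm", "kwargs": {
  "increments": [
    {"grip":70,"x":0,"y":0,"z":2,"twist":0},
    {"grip":62,"x":0,"y":0,"z":0,"twist":0},
    {"grip":58,"x":0,"y":0,"z":0,"twist":0},
    {"grip":55,"x":0,"y":0,"z":0,"twist":0},
    {"grip":48,"x":0,"y":0,"z":0,"twist":0},
    {"grip":48,"x":0,"y":0,"z":0,"twist":0}
  ],
  "squeeze": 10
}}

```text
time: 17.5
position: [488.0, 158.6, 92.8]
eef_rot: [-0.01, 0.936, 0.351, -0.003]
force: [-0.1, 1.3, -2.6]
finger_gap: 51.8
```

```bash
python3 go.py 483 156.5 84 40
```

```text
pos [488.  158.6  92.8] yaw 41.05 tilt 1.22 gap 51.8 F [-0.1  1.3 -2.6] T [ 0.18  0.05 -0.03] t 17.5
tool delta [-5.2 -1.5  8.8] twist 1.0 q6 0.99
```

Emit:
{"fn": "jog_arm", "kwargs": {
  "increments": [
    {"grip":62,"x":0,"y":0,"z":0,"twist":0},
    {"grip":62,"x":-2,"y":0,"z":2,"twist":0},
    {"grip":62,"x":-2,"y":0,"z":2,"twist":0},
    {"grip":62,"x":-1,"y":0,"z":2,"twist":0},
    {"grip":62,"x":0,"y":0,"z":0,"twist":0}
  ]
}}

```text
time: 18.0
position: [484.9, 154.7, 87.2]
eef_rot: [-0.009, 0.936, 0.351, -0.002]
force: [0.4, 0.1, 0.1]
finger_gap: 61.6
```

```bash
python3 go.py 483 156.5 85 40
```

```text
pos [484.9 154.7  87.2] yaw 41.08 tilt 1.09 gap 61.6 F [0.4 0.1 0.1] T [ 0.07  0.01 -0.01] t 18.0
tool delta [-0.3 -2.6  2.2] twist 1.1 q6 0.99
```

Emit:
{"fn": "jog_arm", "kwargs": {
  "increments": [
    {"grip":57,"x":0,"y":-2,"z":1,"twist":0},
    {"grip":52,"x":0,"y":0,"z":0,"twist":0},
    {"grip":45,"x":0,"y":0,"z":0,"twist":0},
    {"grip":45,"x":0,"y":0,"z":0,"twist":0},
    {"grip":45,"x":0,"y":0,"z":0,"twist":0}
  ],
  "squeeze": 25
}}

```text
time: 18.5
position: [484.2, 155.6, 86.2]
eef_rot: [-0.009, 0.936, 0.351, -0.001]
force: [0.6, -1.0, -1.1]
finger_gap: 51.6
```

```bash
python3 go.py 483 156.5 85 81
```

```text
pos [484.2 155.6  86.2] yaw 41.06 tilt 1.0 gap 51.6 F [ 0.6 -1.  -1.1] T [-0.11  0.   -0.  ] t 18.5
tool delta [-0.3 -1.5  1.2] twist -39.9 q6 0.99
```

Emit:
{"fn": "jog_arm", "kwargs": {
  "increments": [
    {"grip":45,"x":0,"y":0,"z":0,"twist":-5},
    {"grip":45,"x":0,"y":0,"z":0,"twist":-5},
    {"grip":45,"x":0,"y":0,"z":0,"twist":-5},
    {"grip":45,"x":0,"y":0,"z":0,"twist":-5},
    {"grip":45,"x":0,"y":0,"z":0,"twist":-5}
  ]
}}

```text
time: 19.0
position: [484.2, 155.6, 86.2]
eef_rot: [-0.009, 0.834, 0.551, 0.001]
force: [1.3, -0.6, -1.7]
finger_gap: 51.8
```

```bash
python3 go.py 484.2 155.6 86 81
```

```text
pos [484.2 155.6  86.2] yaw 66.88 tilt 1.02 gap 51.8 F [ 1.3 -0.6 -1.7] T [-0.05  0.08 -0.03] t 19.0
tool delta [0.  0.  0.2] twist -14.1 q6 0.54
```

Emit:
{"fn": "jog_arm", "kwargs": {
  "increments": [
    {"grip":45,"x":0,"y":0,"z":0,"twist":-5},
    {"grip":45,"x":0,"y":0,"z":0,"twist":-5},
    {"grip":45,"x":0,"y":0,"z":0,"twist":-4},
    {"grip":45,"x":0,"y":0,"z":0,"twist":0}
  ]
}}

```text
time: 19.4
position: [484.1, 155.6, 86.2]
eef_rot: [-0.009, 0.757, 0.653, 0.002]
force: [1.4, -1.4, -0.7]
finger_gap: 51.7
```

```bash
python3 go.py 484.2 155.6 86 81
python3 - <<'E'
from h import *
b=snap("side","s8.png");cm=camera_model("side")
H,S,V=cv2.split(cv2.cvtColor(b,cv2.COLOR_RGB2HSV))
def c(m,z):
    m=m.copy();m[:315]=0;m[360:]=0;m[:,:345]=0;m[:,415:]=0
    ys,xs=np.nonzero(m);P=onz(cm,xs.mean(),ys.mean(),z);print(len(xs),xs.mean().round(1),ys.mean().round(1),P.round(1));return P
r=c(((H<6)|(H>172))&(S>150),60);p=c((H>18)&(H<35)&(S>150)&(V>90),73)
cv2.imwrite("pics/c8.png",cv2.resize(b[275:365,335:425,::-1],(540,540),interpolation=2))
E
```

```text
pos [484.1 155.6  86.2] yaw 81.55 tilt 1.03 gap 51.7 F [ 1.4 -1.4 -0.7] T [-0.2  -0.    0.05] t 19.4
tool delta [0.  0.1 0.2] twist 0.6 q6 0.28
23 373.4 350.5 [486.2 204.9  60. ]
50 377.0 335.0 [485.3 183.8  73. ]
```

View pics/c8.png

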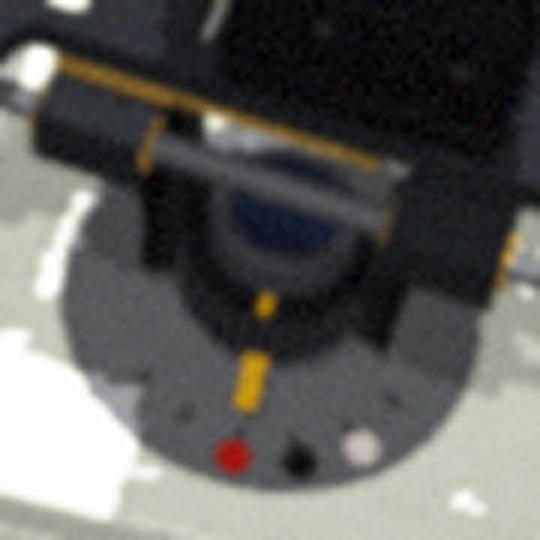

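The pointer is lined up with the red dot. I'll release, lift off and check.

Emit:
{"fn": "jog_arm", "kwargs": {
  "increments": [
    {"grip":75,"x":0,"y":0,"z":0,"twist":0},
    {"grip":75,"x":0,"y":0,"z":0,"twist":0},
    {"grip":75,"x":0,"y":0,"z":0,"twist":0},
    {"grip":75,"x":0,"y":0,"z":-15,"twist":0},
    {"grip":75,"x":0,"y":0,"z":-30,"twist":0},
    {"grip":75,"x":0,"y":0,"z":-40,"twist":0},
    {"grip":75,"x":0,"y":0,"z":-40,"twist":0}
  ]
}}

```text
time: 20.15
position: [479.7, 153.4, 207.4]
eef_rot: [-0.014, 0.76, 0.65, -0.005]
force: [0.5, -0.6, -0.4]
finger_gap: 75.0
```

Emit:
{"fn": "jog_arm", "kwargs": {
  "increments": [
    {"grip":75,"x":-45,"y":0,"z":0,"twist":0},
    {"grip":75,"x":-45,"y":0,"z":0,"twist":0},
    {"grip":75,"x":-45,"y":0,"z":0,"twist":0},
    {"grip":75,"x":-45,"y":0,"z":0,"twist":0},
    {"grip":75,"x":-45,"y":0,"z":0,"twist":0},
    {"grip":75,"x":-45,"y":0,"z":0,"twist":0},
    {"grip":75,"x":-45,"y":0,"z":0,"twist":0},
    {"grip":75,"x":-45,"y":0,"z":0,"twist":0},
    {"grip":75,"x":-45,"y":0,"z":0,"twist":0},
    {"grip":75,"x":0,"y":0,"z":0,"twist":0}
  ]
}}

```text
time: 21.15
position: [420.2, -259.3, 213.0]
eef_rot: [-0.006, 0.759, 0.651, 0.003]
force: [0.6, 0.3, 0.9]
finger_gap: 75.4
```

```bash
python3 go.py 484.2 155.6 86 81
python3 - <<'E'
from h import *
def go(n,f):
    im=snap(n,f);cm=camera_model(n);H,S,V=cv2.split(cv2.cvtColor(im,cv2.COLOR_RGB2HSV))
    def c(l,m,z,lo,hi):
        Y,X=np.mgrid[:480,:640]; a=proj(cm,[*lo,z]);b=proj(cm,[*hi,z]);
        x0,x1=sorted([a[0],b[0]]);y0,y1=sorted([a[1],b[1]])
        m=m&(X>=x0)&(X<=x1)&(Y>=y0)&(Y<=y1)
        ys,xs=np.nonzero(m)
        if len(xs)>3: print(n,l,len(xs),onz(cm,xs.mean(),ys.mean(),z).round(1))
    c("red",((H<8)|(H>172))&(S>110),60,(470,190),(500,225))
    c("ptr",(H>18)&(H<35)&(S>130),73,(465,175),(505,200))
    c("amber",(H>8)&(H<28)&(S>150),64,(463,45),(500,85))
    c("blue",(H>105)&(H<130)&(S>150),64,(463,-10),(500,35))
    return im
a=go("top","t9.png");b=go("side","s9.png")
cv2.imwrite("pics/c9.png",np.hstack([cv2.resize(a[180:345,130:420,::-1],(435,595),interpolation=2)[:, :],cv2.resize(b[225:365,340:425,::-1],(361,595),interpolation=2)]))
E
```

```text
pos [ 420.2 -259.3  213. ] yaw 81.18 tilt 0.77 gap 75.4 F [0.6 0.3 0.9] T [ 0.03 -0.06 -0.01] t 21.15
tool delta [4.181e+02 2.000e-01 1.323e+02] twist 0.2 q6 -0.57
top red 9 [484.9 208.5  60. ]
top ptr 13 [484.3 191.1  73. ]
top amber 64 [480.2  65.1  64. ]
top blue 60 [478.3  12.6  64. ]
side red 31 [486.1 204.9  60. ]
side ptr 39 [485.3 188.3  73. ]
side amber 139 [481.1  64.7  64. ]
side blue 19 [473.1  13.3  64. ]
```

View pics/c9.png

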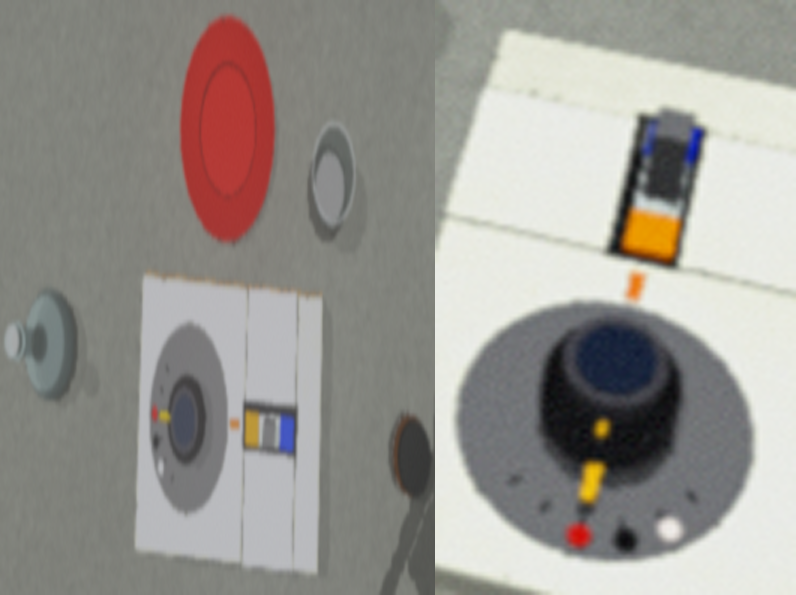

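The amber end is where the blue end was (within 0.5 mm), the pointer lines up with the red dot, and the bystanders look undisturbed. Handing in.

```bash
python3 -c "
from bench import ticket
print(ticket.hand_in())"
```

```text
the job is handed in; nothing more can be done
None
```

I lifted the cartridge out, turned it end for end and put it back home. I then turned the collar 40° so its pointer sits at the red dot, let go, moved the arm clear and handed the job in at about 21 s.

**Cartridge:** The tool came back to the height it gripped at (z 86.3 mm), with about 8 N of contact on the pocket floor. The last top view puts the amber end at (480.2, 65.1) mm, against (480.5, 65.5) mm for the blue end at the start. The tab looks upright.

**Collar:** The pointer lines up with the red dot in both camera views after release, at x 484.3 and 484.9 mm in the top view. I judged the alignment from the camera views and didn't measure the collar angle. By eye, the plate, beaker, flask and jar look unmoved.

**What went wrong or disagreed:**
- My first grip across the tab made the cartridge lean in its pocket. A second, centred grip straightened it.
- The first two tries at putting it back caught on the pocket edge, with up to about 20 N. Shifting about 2.5 mm in −y cured that.
- The side view put the blue end's x about 5 mm off the top view. The tab hides most of that end there, so I relied on the top view.

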